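# Swing the filling chute over the empty carton

### The job

At the sweet stall, push the swivel filling chute round with a fingertip until its mouth stands over the middle of the empty carton, and leave it at rest there. Push gently on the side of the chute and do not grip it; leave the cartons, the jar and the tape roll standing where they are.

Things in the scene. Friction and masses are not known exactly. Their poses are not given: they have to be found in the camera images.
- chute (a joint): Swivel of the filling chute, in rad, about a vertical axis: 0 when the chute points along the stand's own +x axis, growing counter-clockwise seen from above. It turns freely from -1.9 to 1.9 with light steady friction (about 0.2 N m, so 1 to 2 N of push near the mouth) and stays where it is left; no spring, no detents. The chute starts between two cartons.
- chute_mouth (a point): Middle of the floor edge at the open lower end of the chute, 195 mm out from the swivel axis and 95 mm above the table; its x axis points (level) outward along the chute. The chute slopes down and outward by 0.38 rad from a round funnel (radius 48 mm, top 230 mm above the table) over the swivel axis.
- chute_mid (a point): Middle of the chute, half-way up its side walls, 150 mm out from the swivel axis and 135 mm above the table; x axis as the mouth's. The chute is a straight aluminium trough, open on top, 56 mm wide outside, with plain flat upright side walls 3 mm thick and 40 mm high. Here the side walls span heights of 113 to 156 mm; 100 mm out from the axis 133 to 176 mm.
- chute_pivot (a point): Point on the swivel axis of the chute, on the stand, 115 mm above the table; its axes are the stand's own. The stand is a fixed steel post (36 mm thick) on a round foot (radius 65 mm, 12 mm high).
- stand: Fixed stand of the chute; origin on the swivel axis at table height, +x its forward direction.
- carton_empty: The empty cardboard carton, open on top, 125 x 125 mm and 70 mm high, walls 4 mm, about 0.5 kg, loose on the table. Origin at the centre of its underside. The three cartons stand round the chute about 60 degrees apart, centres about 195 mm from the swivel axis (within some 12 mm); which place holds the empty one varies.
- carton_full_a: A carton of the same size, full of wrapped sweets that heap up to 15 mm above its rim, 1.6 kg, loose. Origin at the centre of its underside.
- carton_full_b: The other carton full of wrapped sweets, same size and mass. Origin at the centre of its underside.
- jar: Bystander: closed jar, radius 36 mm, 110 mm high, loose. Origin at the centre of its underside.
- tape: Bystander: roll of tape lying flat, outer radius 45 mm, 36 mm high, loose. Origin at the centre of its underside.

How it is judged (in metres and radians):
At the end, for the whole second after the job is handed in: The middle of the chute's mouth is within 30 mm (horizontally) of the centre of the empty carton, the chute is at rest (under 0.03 rad/s), and every carton and bystander is within 20 mm of where it started (horizontal distance between chute_mouth and carton_empty below 0.03 m and velocity of joint chute between -0.03 and 0.03 rad/s and distance of each of carton_empty, carton_full_a, carton_full_b, jar, tape from where it was at the start of the episode below 0.02 m); the robot touches nothing.
It fails at once if a carton is moved by more than 20 mm or lifted (distance of any of carton_empty, carton_full_a, carton_full_b from where it was at the start of the episode above 0.02 m).
It fails at once if the jar or the tape roll is moved by more than 20 mm or lifted (distance of any of jar, tape from where it was at the start of the episode above 0.02 m).
It fails at once if the fingers press or grip the chute with more than 30 N (contact force between the fingers and stand above 30 N).
It also fails if it takes over 45 s, if anything falls off the work surface, if the arm or the gripper's body presses on something with over 40 N, if the wrist force passes 120 N, or if a joint passes its speed limit or range.

### The arm

A 6-joint arm with a two-finger parallel gripper is mounted at the origin on the work surface. World frame = base frame: x ahead of the robot, y to its left, z up, the work surface at z = 0. Lengths are in m, angles in degrees, forces in N, time in s.
With the tool pointing down it reaches from about 0.4 to 0.825 m from the base axis. Payload 7 kg.
Tool frame: the origin (TCP) lies on the centre line of the jaws, within the pads' length; the fingertips stand 14 mm ahead of it and the grasp point (between the pads) lies 5 mm behind it; z points along the fingers, y is the line along which they close (so a half turn about z gives the same grasp; the last joint's range is limited). The gripper opens to 88 mm and grips with 3 to 60 N. Pads are 19 mm wide; open, the fingers measure 130 mm over their backs; the gripper's body (78 mm by 193 mm) begins 47 mm behind the grasp point.
Start: joints at [-56.087, 20.546, 0.682, 0, -70.136, -16.507], TCP at [0.202, -0.644, 0.21] pointing down, gripper open.
Joint ranges: [-176.03, 176.03], [-82.01, 121.73], [-58.28, 71.71], [-173.87, 95.51], [-174.79, -0.11], [-173.66, 173.66]. Speed limits (degrees/s): [136.94, 136.94, 172.46, 180, 180, 180].

### API

Orientations are given as [roll, pitch, yaw] about the fixed x, y, z axes, in that order (R = Rz(yaw) Ry(pitch) Rx(roll)).
In Python, from plant import r gives the robot as it stands.
- The arm moves only by the tool send_rows, never from a script. Its argument "steps" is a list of rows, each an object with "dp": the shift along the tool's x, y, z in mm, a list of three; "roll": the turn about the tool's z in rad; "jaw": the opening in per cent of the stroke, from 0 (shut) to 100 (fully open). In form: [{"dp": [tx, ty, tz], "roll": roll, "jaw": jaw}, ...]. A call has 1 to 5 rows; each row is the pose to reach, as a shift and turn from the pose commanded when the call began, along the tool's axes at that moment; what a row does not reach only later rows make up. A row lasts 1/8 s, in which the tool goes at most 62.5 mm and 10.7 degrees, less where a joint would pass 70% of its speed; a pose out of reach is approached as far as the arm can. A call with a gripper value outside its range is refused whole. The fingers move at their own pace and stop on an object; "newtons" is the grip in N (left out, the last holds). Time passes only in rows, so rows that repeat a pose let the fingers close. It gives the time, the measured TCP pose, the force, the opening and the grip force at its end, in the units of the state.
- r.get_state(): the state, without advancing time (a new reading comes with each control period).
- r.capture(name): name is "scene" or "top" or "wrist"; returns a dict with "image" (384x512x3 uint8, blue, green, red), "K" (3x3 intrinsics, pixels), "rvec" (rotation vector, rad) and "tvec" (3), from world to camera coordinates, as OpenCV has them. Camera axes: x right, y down, z forward; pixel columns grow to the right and rows downward; lengths in m; the calibration is good to about 2 mm. A picture is of the moment at which its call begins. There is no depth.
- r.close_job(): hands the job in; it is judged then, once.
The state is a dict: "time_s": time; "joints": joint angles; "qd": joint speeds; "joint_torque": joint torques, N m; "tcp_pos": TCP position; "eef_rot": TCP orientation; "contact_force": force on the tool from outside, world axes, zero at the start; "moment": the same for the moment, N m; "gripper_width": finger opening in m; "gripper_force": force on a finger pad.
Only numpy, scipy, OpenCV 4.12 (cv2) and the standard library are available. Lean on these libraries where they do the work, as an engineer would, in place of code of your own. Each camera call takes 0.05 s, during which the arm holds its last target. There are 200 camera calls.

## Working session

There is one attempt and no reset: what is moved stays moved. The work goes in short steps, Python scripts to look and compute and a tool call to move; the robot and the scene stay as the last step left them, time stands still between calls to the robot, and variables do not carry over. Pictures are saved under pics/ and viewed, at most 10 in all, crops included, and the job is handed in when it is done.

Besides the shell and the picture viewer there is one more tool, called after "Request:" as name(argument=value, ...) on one line, values as JSON. send_rows: Moves the arm, as the interface text tells. Its arguments: {"type":"object","properties":{"steps":{"type":"array","items":{"type":"object","properties":{"dp":{"type":"array","items":{"type":"number"}},"roll":{"type":"number"},"jaw":{"type":"number"}}}},"newtons":{"type":"number"}},"required":["steps"]}

```bash
mkdir -p pics
cat > h.py <<'E'
import numpy as np, cv2
def ray(c,u,v,z):
    R=cv2.Rodrigues(np.array(c["rvec"],float))[0];t=np.array(c["tvec"],float).ravel()
    p=cv2.undistortPoints(np.array([[[u,v]]],float),np.array(c["K"],float),None).ravel()
    d=R.T@np.array([p[0],p[1],1]);o=-R.T@t
    return o+d*(z-o[2])/d[2]
def proj(c,P):
    return cv2.projectPoints(np.array(P,float).reshape(-1,3),np.array(c["rvec"],float),np.array(c["tvec"],float),np.array(c["K"],float),None)[0].reshape(-1,2)
E
python3 - <<'E'
from plant import r
import cv2,pickle
s=r.get_state();print(s)
for n in("top","scene"):
    c=r.capture(n);pickle.dump(c,open(n+".pkl","wb"));cv2.imwrite(f"pics/{n}0.png",cv2.resize(c["image"],(800,600),interpolation=cv2.INTER_CUBIC))
E
```

```text
{'time_s': 0.0, 'joints': array([-5.60874367e+01,  2.05907377e+01,  6.33775165e-01, -2.08072815e-02,
       -7.01367136e+01, -1.65067496e+01]), 'qd': array([ 0.00710013,  0.02831177, -0.06887525,  0.21497207,  0.03254749,
        0.07369484]), 'joint_torque': array([-1.22120608e-03, -5.82712984e+01,  2.93060410e+01,  6.99737281e+00,
        6.74759751e-03, -2.09636501e-04]), 'tcp_pos': array([ 0.20173266, -0.64359851,  0.20882844]), 'eef_rot': array([ 1.79904626e+02, -7.86464918e-03, -1.62601266e+02]), 'contact_force': array([ 0.21334461,  0.22528202, -0.42427766]), 'moment': array([-0.01020085, -0.00690554,  0.01481281]), 'gripper_force': 0.0, 'gripper_width': 0.0877336044440483}
```

View pics/top0.png

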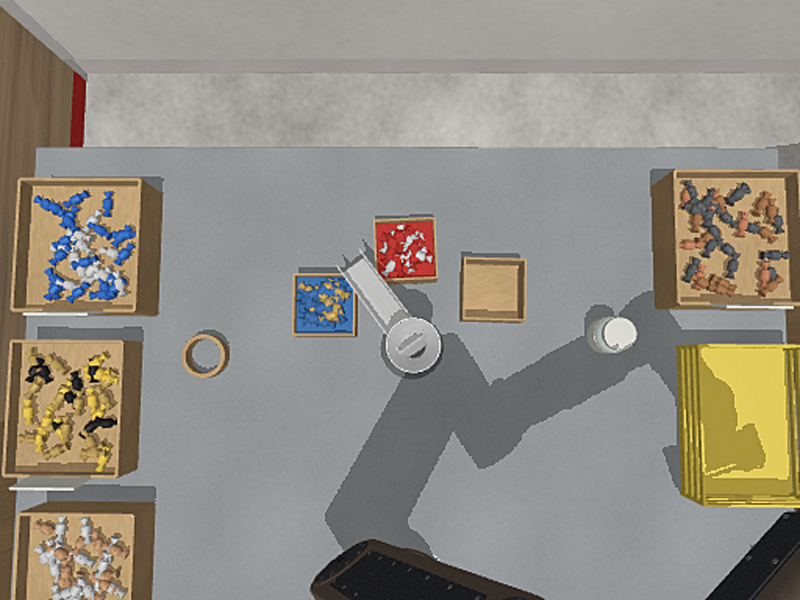

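View pics/scene0.png

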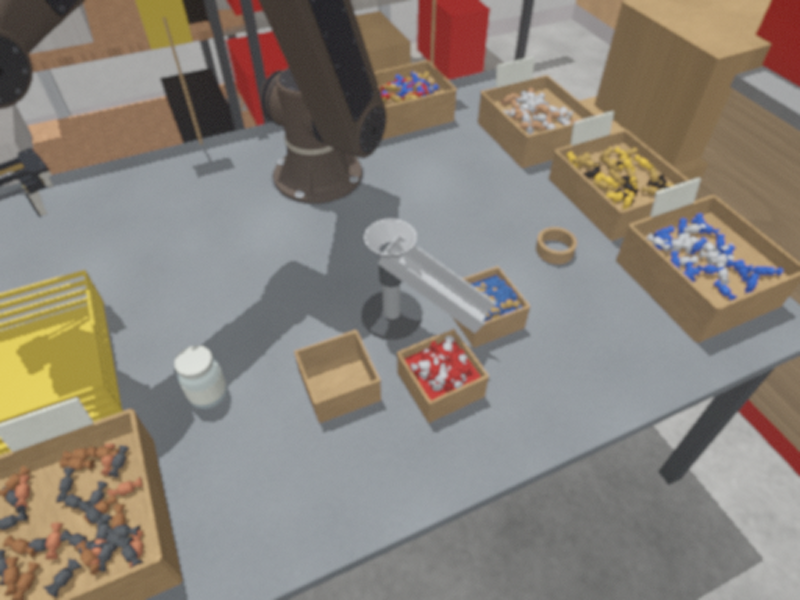

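The top view shows the funnel centre at about (413,346), the mouth between (340,268) and (366,241), the empty carton's rim centred near (493,289), red at (406,249), blue at (325,305), the jar at (615,335) and the tape at (206,355). The scene view agrees.

```bash
cat > m.py <<'E'
import pickle,numpy as np
from h import *
c=pickle.load(open("top.pkl","rb"));k=512/800
f=lambda u,v,z:ray(c,u*k,v*k,z)[:2]
rim=np.array([f(u,v,.07) for u,v in[(461,258),(525,258),(525,321),(461,321)]])
E=rim.mean(0);P=f(413,344,.23)
print("empty",E,np.linalg.norm(rim-np.roll(rim,1,0),axis=1));print("pivot",P,"R",np.linalg.norm(E-P))
for n,u,v in[("red",406,249),("blue",325,305)]:
    q=f(u,v,.075);print(n,q,np.linalg.norm(q-P))
w=np.array([f(340,268,.132),f(366,241,.132)]);M=w.mean(0);print("mouth",w,M,np.linalg.norm(M-P))
for n,d in(("mouth",M-P),("empty",E-P)):print(n,np.degrees(np.arctan2(d[1],d[0])))
print("jar",f(618,333,.11),"tape",f(206,355,.036))
print("radius funnel",(f(442,344,.23)-f(384,344,.23))/2)
E
python3 m.py
```

```text
empty [ 0.63865144 -0.18173298] [0.12639274 0.12781436 0.12621983 0.12672382]
pivot [ 0.52484256 -0.02088881] R 0.1970363135707256
red [ 0.71832635 -0.00795395] 0.1939156716719426
blue [0.6049635  0.15241175] 0.19092525143359504
mouth [[0.67091334 0.11757509]
 [0.72321384 0.0685939 ]] [0.69706359 0.09308449] 0.20651875964009409
mouth 33.49599511586312
empty -54.717831465749036
jar [ 0.55150315 -0.41402373] tape [0.50439473 0.39927752]
radius funnel [ 0.00033949 -0.05000009]
```

Request:
send_rows(steps=[{"dp":[0,0,-60],"roll":0,"jaw":0},{"dp":[-20,20,-90],"roll":0,"jaw":0},{"dp":[-60,60,-90],"roll":0,"jaw":0},{"dp":[-100,97,-90],"roll":0,"jaw":0},{"dp":[-140,135,-90],"roll":0,"jaw":0}], newtons=10)

```text
time_s: 0.72
tcp_pos: [0.2955, -0.4717, 0.2994]
eef_rot: [180.0, -0.0, -162.6]
contact_force: [0.8, -0.1, 0.6]
gripper_width: 0.0435
gripper_force: 0.0
```

Request:
send_rows(steps=[{"dp":[-40,38,0],"roll":0,"jaw":0},{"dp":[-80,77,0],"roll":0,"jaw":0},{"dp":[-120,116,0],"roll":0,"jaw":0},{"dp":[-160,154,0],"roll":0,"jaw":0},{"dp":[-200,193,0],"roll":0,"jaw":0}])

```text
time_s: 1.35
tcp_pos: [0.4286, -0.2276, 0.2997]
eef_rot: [180.0, 0.0, -162.6]
contact_force: [0.6, 0.0, 0.2]
gripper_width: 0.0006
gripper_force: 0.0
```

Request:
send_rows(steps=[{"dp":[-40,38,0],"roll":0,"jaw":0},{"dp":[-80,77,0],"roll":0,"jaw":0},{"dp":[-120,116,0],"roll":0,"jaw":0},{"dp":[-160,154,0],"roll":0,"jaw":0},{"dp":[-200,193,0],"roll":0,"jaw":0}])

```text
time_s: 1.98
tcp_pos: [0.5617, 0.0164, 0.2996]
eef_rot: [180.0, -0.0, -162.6]
contact_force: [0.4, -0.4, 1.0]
gripper_width: 0.0009
gripper_force: 0.0
```

Request:
send_rows(steps=[{"dp":[-40,38,0],"roll":-0.14,"jaw":0},{"dp":[-80,77,0],"roll":-0.281,"jaw":0},{"dp":[-97,94,0],"roll":-0.281,"jaw":0},{"dp":[-97,94,0],"roll":-0.281,"jaw":0}])

```text
time_s: 2.48
tcp_pos: [0.6259, 0.1346, 0.2984]
eef_rot: [180.0, -0.1, -146.5]
contact_force: [-0.1, -0.2, -0.0]
gripper_width: 0.0002
gripper_force: 0.0
```

Run:
```python
from plant import r
import cv2,numpy as np
a=[r.capture(n)["image"] for n in("wrist","scene")]
cv2.imwrite("pics/w1.png",np.vstack([cv2.resize(a[0],(400,300)),cv2.resize(a[1],(400,300))]))
```

```text
(no output)
```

View pics/w1.png

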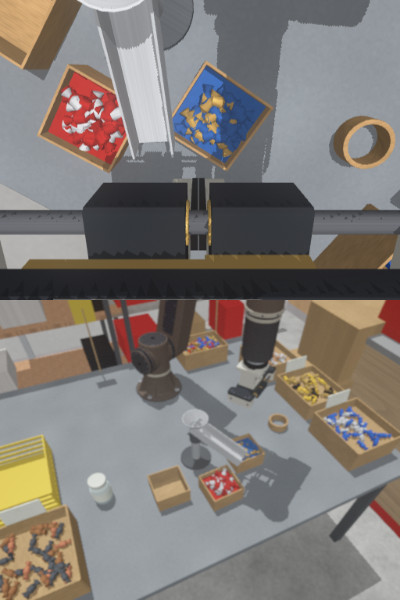

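The wrist view shows the shut fingers (columns 189–207) beside the chute wall (column about 170), with the chute parallel to the tool's x axis. The way down is clear.

Request:
send_rows(steps=[{"dp":[0,0,40],"roll":0,"jaw":0},{"dp":[0,0,80],"roll":0,"jaw":0},{"dp":[0,0,120],"roll":0,"jaw":0},{"dp":[0,0,150],"roll":0,"jaw":0},{"dp":[0,0,162],"roll":0,"jaw":0}])

```text
time_s: 3.2
tcp_pos: [0.6247, 0.1318, 0.1366]
eef_rot: [180.0, -0.1, -146.6]
contact_force: [0.4, -0.1, 0.3]
gripper_width: 0.0
gripper_force: 0.0
```

Request:
send_rows(steps=[{"dp":[0,-5,0],"roll":0,"jaw":0},{"dp":[0,-10,0],"roll":0,"jaw":0},{"dp":[0,-15,0],"roll":0,"jaw":0},{"dp":[0,-19,0],"roll":0,"jaw":0},{"dp":[0,-22,0],"roll":0,"jaw":0}])

```text
time_s: 3.82
tcp_pos: [0.6382, 0.1147, 0.138]
eef_rot: [-180.0, 0.0, -146.5]
contact_force: [0.2, -0.5, -0.3]
gripper_width: 0.0001
gripper_force: 0.0
```

Request:
send_rows(steps=[{"dp":[-1.2,-6,0],"roll":0.035,"jaw":0},{"dp":[-2.4,-12,0],"roll":0.07,"jaw":0},{"dp":[-3.7,-18,0],"roll":0.105,"jaw":0},{"dp":[-4.9,-24,0],"roll":0.14,"jaw":0},{"dp":[-6.1,-30.3,0],"roll":0.1745,"jaw":0}])

```text
time_s: 4.45
tcp_pos: [0.66, 0.0928, 0.1377]
eef_rot: [180.0, -0.0, -156.6]
contact_force: [-0.6, -0.1, 0.8]
gripper_width: 0.0002
gripper_force: 0.0
```

Request:
send_rows(steps=[{"dp":[-1.2,-6,0],"roll":0.035,"jaw":0},{"dp":[-2.4,-12,0],"roll":0.07,"jaw":0},{"dp":[-3.7,-18,0],"roll":0.105,"jaw":0},{"dp":[-4.9,-24,0],"roll":0.14,"jaw":0},{"dp":[-6.1,-30.3,0],"roll":0.1745,"jaw":0}])

```text
time_s: 5.08
tcp_pos: [0.6776, 0.0674, 0.1378]
eef_rot: [180.0, 0.0, -166.6]
contact_force: [0.5, 0.3, 0.3]
gripper_width: 0.0005
gripper_force: 0.0
```

```bash
cat > see.py <<'E'
import sys,pickle,cv2,numpy as np
from plant import r
from h import *
n=sys.argv[1]
c=r.capture("top");pickle.dump(c,open("top.pkl","wb"))
t=cv2.resize(c["image"][130:250,170:370],(800,480),interpolation=cv2.INTER_CUBIC)
cv2.imwrite(f"pics/{n}.png",t)
P=r.get_state()["tcp_pos"];d=P[:2]-np.array([.525,-.021]);print(P,np.linalg.norm(d),np.degrees(np.arctan2(d[1],d[0])))
E
python3 see.py t2
```

```text
[0.67789236 0.06683936 0.13769198] 0.17632874482145838 29.878126951255254
```

View pics/t2.png

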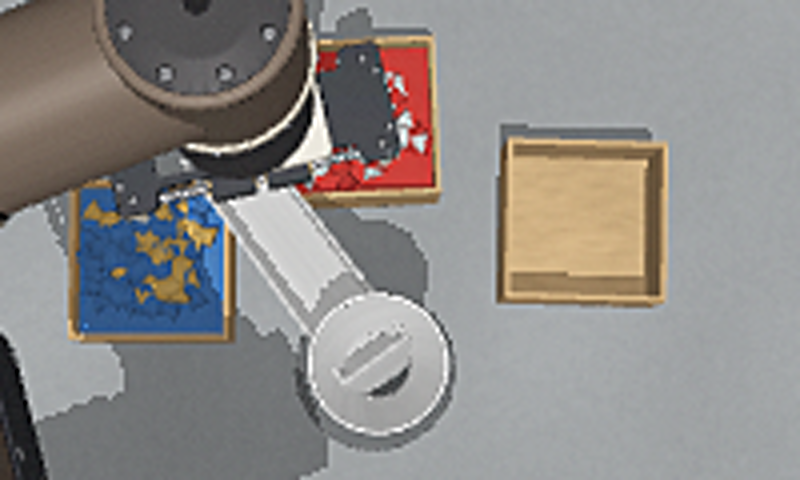

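Run:
```python
import pickle
from h import *
c=pickle.load(open("top.pkl","rb"))
def top(r): return .156+(150-r)*.0004
def pts(th,side,rs):
    t=np.radians(th);return proj(c,[[.525+r/1e3*np.cos(t)-side*.028*np.sin(t),-.021+r/1e3*np.sin(t)+side*.028*np.cos(t),top(r)] for r in rs])
obs=[(213,205,1),(305,320,1),(300,190,-1),(365,285,-1)]
for th in range(15,40,3):
    e=[]
    for u,v,s in obs:
        q=pts(th,s,np.arange(50,190,1.));o=np.array([170+u/4,130+v/4])
        dd=np.linalg.norm(q-o,axis=1);i=dd.argmin();e.append((round(float((q[i]-o)[0]),1),50+i))
    print(th,e)
```

```text
15 [(19.2, np.int64(140)), (3.7, np.int64(50)), (16.5, np.int64(136)), (7.7, np.int64(54))]
18 [(16.4, np.int64(145)), (2.9, np.int64(50)), (13.9, np.int64(137)), (6.6, np.int64(54))]
21 [(13.7, np.int64(149)), (2.2, np.int64(50)), (11.4, np.int64(137)), (5.6, np.int64(53))]
24 [(10.8, np.int64(153)), (1.5, np.int64(50)), (8.9, np.int64(137)), (4.5, np.int64(53))]
27 [(8.1, np.int64(156)), (0.9, np.int64(50)), (6.4, np.int64(137)), (3.5, np.int64(52))]
30 [(5.4, np.int64(159)), (0.3, np.int64(50)), (4.2, np.int64(136)), (2.6, np.int64(51))]
33 [(2.9, np.int64(161)), (-0.4, np.int64(51)), (2.0, np.int64(135)), (1.7, np.int64(50))]
36 [(0.4, np.int64(163)), (-1.3, np.int64(53)), (0.1, np.int64(133)), (0.6, np.int64(50))]
39 [(-1.8, np.int64(164)), (-2.0, np.int64(54)), (-1.7, np.int64(131)), (-0.4, np.int64(50))]
```

Run:
```python
from plant import r
import cv2,numpy as np,pickle
from h import *
w=r.capture("wrist")["image"];c=r.capture("scene");s=c["image"]
P=r.get_state()["tcp_pos"];p=proj(c,[P,P-[0,0,.014]]);print(p)
u,v=map(int,p[0])
x0,y0=max(0,u-50),max(0,v-37)
print(x0,y0)
cv2.imwrite("pics/w3.png",np.hstack([cv2.resize(w,(400,300)),cv2.resize(s[y0:y0+75,x0:x0+100],(400,300),interpolation=cv2.INTER_CUBIC)]))
```

```text
[[299.07189882 199.47285177]
 [298.65158997 202.55667009]]
249 162
```

View pics/w3.png

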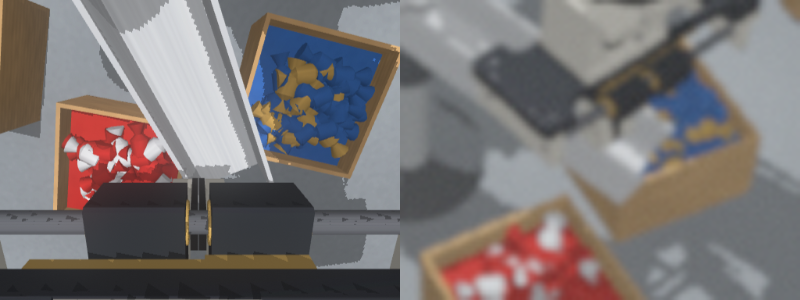

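```bash
cat > ov.py <<'E'
import sys,cv2,numpy as np
from plant import r
from h import *
name,th,x0,y0,w,h,out=sys.argv[1],float(sys.argv[2]),*map(int,sys.argv[3:7]),sys.argv[7]
c=r.capture(name);t=np.radians(th);z=r.get_state();P=z["tcp_pos"];k=800/w
im=cv2.resize(c["image"][y0:y0+h,x0:x0+w],(800,int(h*k)),interpolation=cv2.INTER_CUBIC)
W=lambda R,s,H:[.525+R*np.cos(t)-s*np.sin(t),-.021+R*np.sin(t)+s*np.cos(t),H]
L=[]
for s in(-.028,.028):
    L+=[(W(.06,s,.192),W(.21,s,.132),(0,255,0)),(W(.06,s,.149),W(.195,s,.095),(255,0,255))]
L.append((P,P-[0,0,.014],(0,255,255)))
for a,b,col in L:
    q=(proj(c,[a,b])-[x0,y0])*k
    cv2.line(im,tuple(map(int,q[0])),tuple(map(int,q[1])),col,1)
cv2.imwrite(out,im);print(P,z["contact_force"])
E
python3 ov.py wrist 33.5 0 0 512 384 pics/o1.png
```

```text
[0.6774273  0.06761282 0.13770085] [ 1.01514921 -0.57419465 -0.54344649]
```

View pics/o1.png

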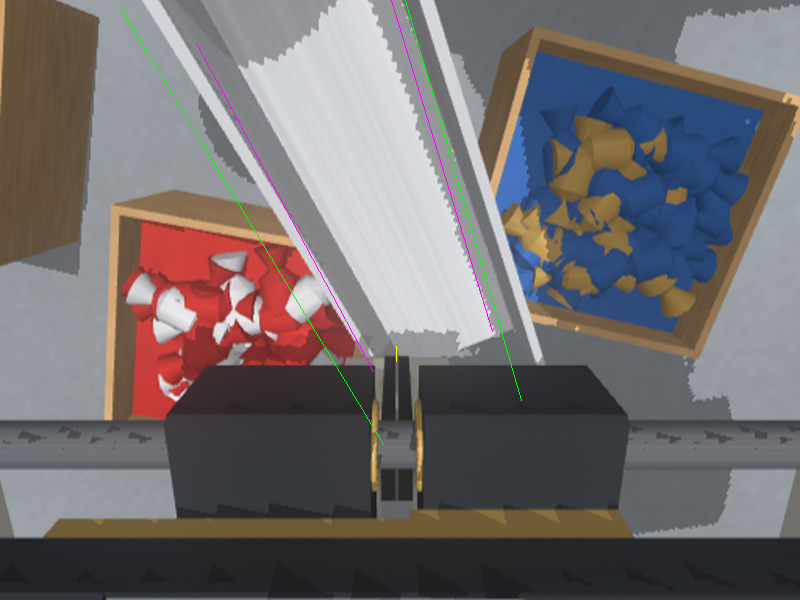

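Run:
```python
from plant import r
from h import *
import pickle
w=r.capture("wrist");s=r.capture("scene");t=pickle.load(open("top.pkl","rb"));k=.64
for n,u,v,z in[("blue inner(-x,-y?)",537,28,.07),("blue outer",697,357,.07),("blue far",798,97,.07),("red corner",113,205,.07),("wall end R",542,362,.132),("wall end L",372,352,.132)]:
    print(n,ray(w,u*k,v*k,z)[:2].round(4))
for n,u,v in[("blue br",234,342),("blue bl",70,341),("red tr",437,36),("red br",440,203)]:
    print("top",n,ray(t,170+u/4,130+v/4,.07)[:2].round(4))
for n,u,v,z in[("empty near",318,418,.07),("empty left",297,348,.07),("empty back",357,333,.07),("empty right",380,377,.07),("funnel",390,237,.23),("jar",195,357,.11)]:
    print("scene",n,ray(s,u*k,v*k,z)[:2].round(4))
for n,c in(("top",t),("scene",s),("wrist",w)):print(n,(-cv2.Rodrigues(c["rvec"])[0].T@np.ravel(c["tvec"])).round(3))
```

```text
blue inner(-x,-y?) [0.5461 0.0968]
blue outer [0.6694 0.2201]
blue far [0.5456 0.2147]
red corner [ 0.6613 -0.069 ]
wall end R [0.6673 0.1212]
wall end L [0.6781 0.0588]
top blue br [0.5425 0.0883]
top blue bl [0.5425 0.2158]
top red tr [ 0.7844 -0.0687]
top red br [ 0.652  -0.0713]
scene empty near [ 0.7318 -0.2486]
scene empty left [ 0.5748 -0.2347]
scene empty back [ 0.5889 -0.1189]
scene empty right [ 0.6996 -0.1187]
scene funnel [ 0.5267 -0.0196]
scene jar [ 0.5483 -0.4094]
top [ 0.498 -0.007  1.304]
scene [ 1.256 -0.336  0.974]
wrist [0.601 0.049 0.313]
```

Run:
```python
from plant import r
from h import *
from scipy.optimize import least_squares
w=r.capture("wrist");k=.64
cv2.imwrite("pics/raw.png",w["image"])
obs=[(428,0,1),(492,190,1),(542,362,1),(143,0,-1),(240,140,-1),(302,235,-1)]
def res(p,fix=None):
    th,n,dz=p;t=np.radians(th);e=[]
    for u,v,s in obs:
        R=np.arange(.05,.215,.0005);l=n+s*.028
        q=proj(w,np.c_[.525+R*np.cos(t)-l*np.sin(t),-.021+R*np.sin(t)+l*np.cos(t),.132+(.21-R)*.4+dz])
        e.append(np.interp(v*k,q[:,1],q[:,0])-u*k)
    return np.array(e)
f=least_squares(res,[36,0,0],x_scale=[1,.01,.01]);print(f.x,f.fun)
f=least_squares(lambda p:res([p[0],0,p[1]]),[36,0],x_scale=[1,.01]);print(f.x,f.fun)
```

```text
[ 3.76662600e+01  7.46103756e-05 -7.83829181e-03] [-0.83657917 -1.38316842  3.20160342  3.30826263 -1.65186899 -2.5719583 ]
[ 3.77023003e+01 -7.92149106e-03] [-0.94439286 -1.39523053  3.27622169  3.24081652 -1.65104025 -2.52480021]
```

Run:
```python
import cv2,numpy as np
from plant import r
from h import *
im=cv2.imread("pics/raw.png");s=r.capture("scene");p=proj(s,[r.get_state()["tcp_pos"]])[0];print(p)
a=cv2.resize(im[200:330,190:360],(400,306),interpolation=cv2.INTER_CUBIC)
x,y=275,165
b=cv2.resize(s["image"][y-25:y+65,x-40:x+78],(400,306),interpolation=cv2.INTER_CUBIC);print((p-[x-40,y-25])*400/118)
cv2.imwrite("pics/z1.png",np.hstack([a,b]))
```

```text
[299.19750052 199.34574725]
[217.61864584 201.17202457]
```

View pics/z1.png

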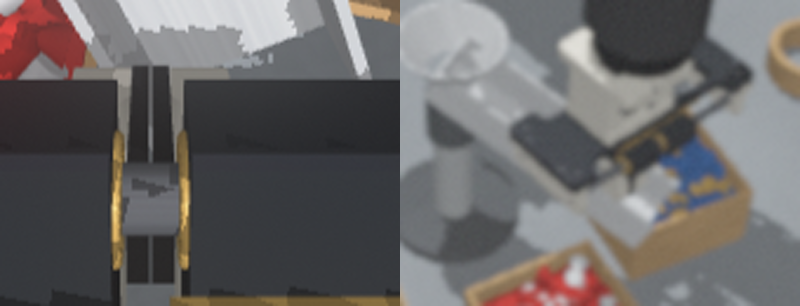

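```bash
cat > rot.py <<'E'
import cv2,numpy as np
from plant import r
a=cv2.resize(cv2.imread("pics/top0.png"),(512,384),interpolation=cv2.INTER_AREA);b=r.capture("top")["image"]
for nm,r0,r1 in(("funnel",3,16),("chute",21,42)):
    A,B=[cv2.GaussianBlur(cv2.warpPolar(cv2.cvtColor(i,6),(60,720),(264.3,220.5),60,cv2.INTER_CUBIC)[:,r0:r1].astype(np.float32),(1,9),0) for i in(a,b)]
    s=[np.corrcoef(np.roll(A,k,0).ravel(),B.ravel())[0,1] for k in range(-30,240)]
    k=int(np.argmax(s));print(nm,"cw deg",(k-30)/2,max(s),"at0",s[30])
    if nm=="chute":
        for n,I in(("A",A),("B",B)):print(n,I.mean(1)[420:560:6].astype(int))
E
python3 rot.py
```

```text
funnel cw deg 0.0 0.9924813276426357 at0 0.9924813276426357
chute cw deg 0.0 0.32399938753633745 at0 0.32399938753633745
A [156 156 156 163 172 189 187 184 182 185 182 184 174 151 130 119 113 106
 108 109 108 108 112 114]
B [169 169 169 175 186 202 201 197 195 198 195 198 187 164 142 130 125 117
 119 120 119 120 123 126]
```

Request:
send_rows(steps=[{"dp":[-1,6,0],"roll":-0.035,"jaw":0},{"dp":[2,12,0],"roll":-0.07,"jaw":0},{"dp":[4,18,0],"roll":-0.105,"jaw":0},{"dp":[7,24,0],"roll":-0.14,"jaw":0},{"dp":[11.3,28.8,0],"roll":-0.1745,"jaw":0}])

```text
time_s: 6.15
tcp_pos: [0.6593, 0.0935, 0.1378]
eef_rot: [-180.0, -0.0, -156.3]
contact_force: [0.4, -0.0, -0.1]
gripper_width: 0.0004
gripper_force: 0.0
```

Request:
send_rows(steps=[{"dp":[3,10,0],"roll":-0.06,"jaw":0},{"dp":[6,20,0],"roll":-0.12,"jaw":0},{"dp":[11.3,28.8,0],"roll":-0.1745,"jaw":0},{"dp":[14,45,0],"roll":-0.22,"jaw":0},{"dp":[14,55,0],"roll":-0.24,"jaw":0}])

```text
time_s: 6.78
tcp_pos: [0.6244, 0.1389, 0.138]
eef_rot: [180.0, 0.0, -142.6]
contact_force: [0.3, 0.2, 0.1]
gripper_width: 0.0
gripper_force: 0.0
```

```bash
python3 rot.py; sed -i 's/L.append((P.*/L+=[(P+np.array([0,0,.0])+0,P-[0,0,.014],(0,255,255))]/' ov.py; python3 ov.py wrist 37 0 0 512 384 pics/o2.png
```

```text
funnel cw deg 0.0 0.9926974452356601 at0 0.9926974452356601
chute cw deg 0.0 0.45687144759051834 at0 0.45687144759051834
A [156 156 156 163 172 189 187 184 182 185 182 184 174 151 130 119 113 106
 108 109 108 108 112 114]
B [167 167 167 173 184 200 199 195 193 196 193 195 185 162 140 127 123 115
 117 118 118 117 121 124]
[0.62463051 0.13915232 0.13796405] [ 0.60925812  0.61071717 -0.2750251 ]
```

View pics/o2.png

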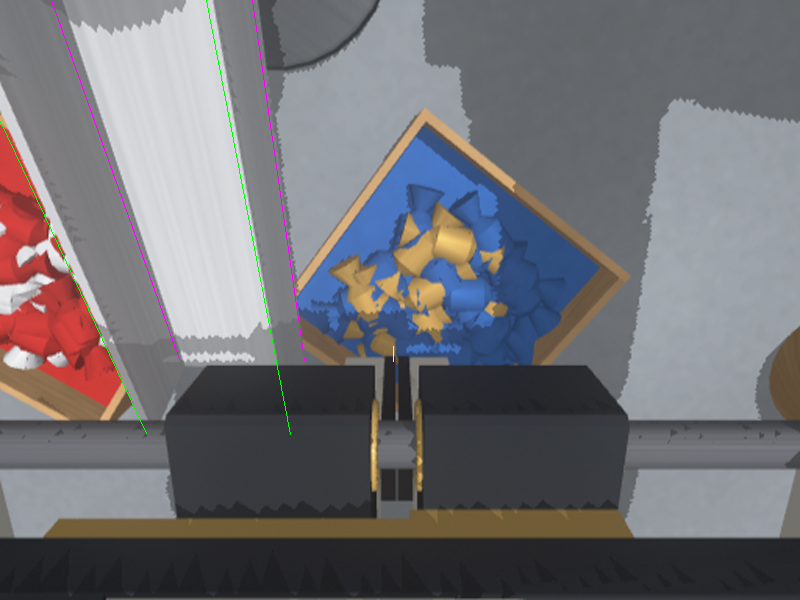

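Request:
send_rows(steps=[{"dp":[-14,0,0],"roll":0,"jaw":0},{"dp":[-14,0,10],"roll":0,"jaw":0},{"dp":[-14,0,18],"roll":0,"jaw":0},{"dp":[-14,-8,18],"roll":0,"jaw":0},{"dp":[-14,-15,18],"roll":0,"jaw":0}])

```text
time_s: 7.5
tcp_pos: [0.6455, 0.1338, 0.1197]
eef_rot: [-180.0, -0.0, -142.8]
contact_force: [-0.1, -0.6, 0.4]
gripper_width: 0.0004
gripper_force: 0.0
```

Request:
send_rows(steps=[{"dp":[-1.1,-6.7,0],"roll":0.035,"jaw":0},{"dp":[-2.2,-13.5,0],"roll":0.07,"jaw":0},{"dp":[-3.4,-20,0],"roll":0.105,"jaw":0},{"dp":[-4.5,-27,0],"roll":0.14,"jaw":0},{"dp":[-5.6,-33.7,0],"roll":0.1745,"jaw":0}])

```text
time_s: 8.12
tcp_pos: [0.6702, 0.1107, 0.1197]
eef_rot: [180.0, -0.0, -152.9]
contact_force: [-1.9, 0.6, -0.5]
gripper_width: 0.0004
gripper_force: 0.6
```

```bash
python3 rot.py|grep cw; python3 see.py t3
```

```text
funnel cw deg 7.0 0.9629816470883051 at0 0.906046875995108
chute cw deg 1.0 0.2881292001691386 at0 0.283516522140591
[0.67046882 0.11044841 0.11959354] 0.19606086185159988 42.10156931744023
```

Request:
send_rows(steps=[{"dp":[-1.1,-6.7,0],"roll":0.035,"jaw":0},{"dp":[-2.2,-13.5,0],"roll":0.07,"jaw":0},{"dp":[-3.4,-20,0],"roll":0.105,"jaw":0},{"dp":[-4.5,-27,0],"roll":0.14,"jaw":0},{"dp":[-5.6,-33.7,0],"roll":0.1745,"jaw":0}])

```text
time_s: 8.85
tcp_pos: [0.6905, 0.0831, 0.1197]
eef_rot: [-180.0, -0.0, -162.9]
contact_force: [-0.8, 1.1, -0.2]
gripper_width: 0.0002
gripper_force: 0.6
```

Request:
send_rows(steps=[{"dp":[-1.1,-6.7,0],"roll":0.035,"jaw":0},{"dp":[-2.2,-13.5,0],"roll":0.07,"jaw":0},{"dp":[-3.4,-20,0],"roll":0.105,"jaw":0},{"dp":[-4.5,-27,0],"roll":0.14,"jaw":0},{"dp":[-5.6,-33.7,0],"roll":0.1745,"jaw":0}])

```text
time_s: 9.48
tcp_pos: [0.7056, 0.0526, 0.1197]
eef_rot: [-180.0, -0.0, -172.9]
contact_force: [-0.9, 1.5, 0.8]
gripper_width: 0.0003
gripper_force: 0.6
```

```bash
python3 rot.py|grep cw; python3 see.py t4
```

```text
funnel cw deg 26.0 0.9277675423819274 at0 0.6292918265496897
chute cw deg 119.5 0.42149865641242495 at0 -0.09895988895470385
[0.70576419 0.05217075 0.11961687] 0.19501192900748116 22.037396200896595
```

Request:
send_rows(steps=[{"dp":[-1.1,-6.7,0],"roll":0.035,"jaw":0},{"dp":[-2.2,-13.5,0],"roll":0.07,"jaw":0},{"dp":[-3.4,-20,0],"roll":0.105,"jaw":0},{"dp":[-4.5,-27,0],"roll":0.14,"jaw":0},{"dp":[-5.6,-33.7,0],"roll":0.1745,"jaw":0}])

```text
time_s: 10.2
tcp_pos: [0.7154, 0.0198, 0.1197]
eef_rot: [-180.0, -0.0, 177.1]
contact_force: [-1.6, 1.0, 0.0]
gripper_width: 0.0008
gripper_force: 0.5
```

Request:
send_rows(steps=[{"dp":[-1.1,-6.7,0],"roll":0.035,"jaw":0},{"dp":[-2.2,-13.5,0],"roll":0.07,"jaw":0},{"dp":[-3.4,-20,0],"roll":0.105,"jaw":0},{"dp":[-4.5,-27,0],"roll":0.14,"jaw":0},{"dp":[-5.6,-33.7,0],"roll":0.1745,"jaw":0}])

```text
time_s: 10.82
tcp_pos: [0.7193, -0.014, 0.1197]
eef_rot: [-180.0, -0.0, 167.1]
contact_force: [-1.6, 1.2, -0.0]
gripper_width: 0.0003
gripper_force: 0.6
```

Request:
send_rows(steps=[{"dp":[-1.1,-6.7,0],"roll":0.035,"jaw":0},{"dp":[-2.2,-13.5,0],"roll":0.07,"jaw":0},{"dp":[-3.4,-20,0],"roll":0.105,"jaw":0},{"dp":[-4.5,-27,0],"roll":0.14,"jaw":0},{"dp":[-5.6,-33.7,0],"roll":0.1745,"jaw":0}])

```text
time_s: 11.45
tcp_pos: [0.7172, -0.0481, 0.1197]
eef_rot: [-180.0, -0.0, 157.1]
contact_force: [-0.3, 1.4, 0.3]
gripper_width: 0.0005
gripper_force: 0.6
```

Request:
send_rows(steps=[{"dp":[-1.1,-6.7,0],"roll":0.035,"jaw":0},{"dp":[-2.2,-13.5,0],"roll":0.07,"jaw":0},{"dp":[-3.4,-20,0],"roll":0.105,"jaw":0},{"dp":[-4.5,-27,0],"roll":0.14,"jaw":0},{"dp":[-5.6,-33.7,0],"roll":0.1745,"jaw":0}])

```text
time_s: 12.08
tcp_pos: [0.7093, -0.0813, 0.1197]
eef_rot: [-180.0, -0.0, 147.1]
contact_force: [-1.2, 2.5, 0.5]
gripper_width: 0.0006
gripper_force: 0.6
```

Request:
send_rows(steps=[{"dp":[-1.1,-6.7,0],"roll":0.035,"jaw":0},{"dp":[-2.2,-13.5,0],"roll":0.07,"jaw":0},{"dp":[-3.4,-20,0],"roll":0.105,"jaw":0},{"dp":[-4.5,-27,0],"roll":0.14,"jaw":0},{"dp":[-5.6,-33.7,0],"roll":0.1745,"jaw":0}])

```text
time_s: 12.7
tcp_pos: [0.6957, -0.1126, 0.1197]
eef_rot: [-180.0, -0.0, 137.1]
contact_force: [0.5, 2.2, -0.1]
gripper_width: 0.0004
gripper_force: 0.6
```

```bash
python3 rot.py|grep cw; python3 see.py t5
```

```text
funnel cw deg 75.0 0.6725759784419688 at0 0.15010641062671048
chute cw deg 119.5 0.44655256740277255 at0 -0.3484109368691048
[ 0.69551339 -0.11299354  0.11970443] 0.1937462996117384 -28.34726828728876
```

View pics/t5.png

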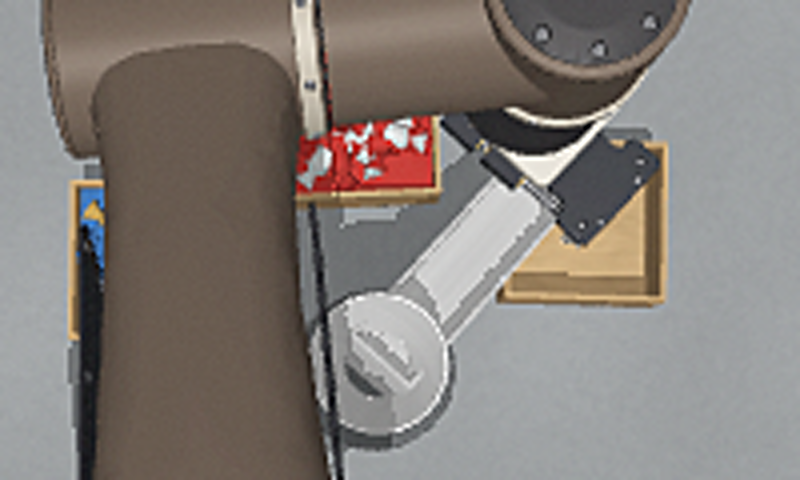

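The chute now runs from (378,363) toward (525,200), about -42°, with the empty carton centred at (582,220). It needs about 12–13° more.

Request:
send_rows(steps=[{"dp":[-1.1,-6.7,0],"roll":0.035,"jaw":0},{"dp":[-2.2,-13.5,0],"roll":0.07,"jaw":0},{"dp":[-3.4,-20,0],"roll":0.105,"jaw":0},{"dp":[-4.5,-27,0],"roll":0.14,"jaw":0},{"dp":[-5.6,-33.7,0],"roll":0.1745,"jaw":0}])

```text
time_s: 13.42
tcp_pos: [0.6769, -0.1411, 0.1197]
eef_rot: [-180.0, -0.0, 127.1]
contact_force: [0.2, 1.2, 0.7]
gripper_width: 0.0005
gripper_force: 0.5
```

Request:
send_rows(steps=[{"dp":[-0.5,-3,0],"roll":0.015,"jaw":0},{"dp":[-0.9,-5.5,0],"roll":0.028,"jaw":0},{"dp":[-1.2,-7.5,0],"roll":0.039,"jaw":0},{"dp":[-1.4,-8.5,0],"roll":0.044,"jaw":0},{"dp":[-1.4,-8.5,0],"roll":0.044,"jaw":0}])

```text
time_s: 14.05
tcp_pos: [0.6716, -0.1471, 0.1198]
eef_rot: [-180.0, 0.0, 124.8]
contact_force: [0.3, -0.3, 0.2]
gripper_width: 0.0
gripper_force: 0.4
```

Request:
send_rows(steps=[{"dp":[0,8,0],"roll":0,"jaw":0},{"dp":[0,25,0],"roll":0,"jaw":0},{"dp":[0,40,-20],"roll":0,"jaw":0},{"dp":[0,40,-80],"roll":0,"jaw":0},{"dp":[0,40,-140],"roll":0,"jaw":0}])

```text
time_s: 14.68
tcp_pos: [0.705, -0.1233, 0.2606]
eef_rot: [-179.9, -0.0, 124.8]
contact_force: [1.5, -0.4, -0.3]
gripper_width: 0.0004
gripper_force: 0.0
```

Request:
send_rows(steps=[{"dp":[-20,40,-20],"roll":0,"jaw":0},{"dp":[-40,80,-20],"roll":0,"jaw":0},{"dp":[-50,120,-20],"roll":0,"jaw":0},{"dp":[-50,150,-20],"roll":0,"jaw":0},{"dp":[-50,150,-20],"roll":0,"jaw":0}])

```text
time_s: 15.3
tcp_pos: [0.8578, -0.0772, 0.2763]
eef_rot: [-179.8, -0.1, 124.9]
contact_force: [-0.3, -0.3, -0.2]
gripper_width: 0.0005
gripper_force: 0.0
```

```bash
python3 see.py t6
```

```text
[ 0.85707309 -0.07823638  0.27734826] 0.3369696481363495 -9.779457933175632
```

View pics/t6.png

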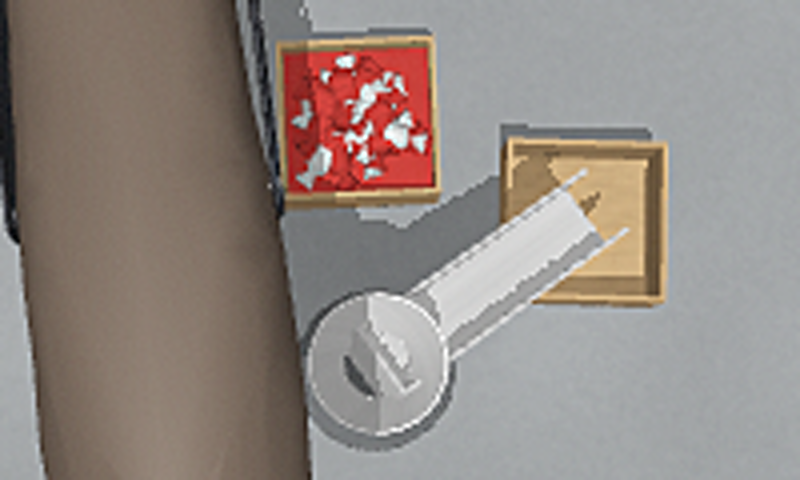

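The floor edge of the mouth, from (565,190) to (602,240), has its middle near (583,215). The empty carton's centre is at (583,221), so they are within about 10 mm, and the tool is clear.

```bash
python3 -c "
from plant import r
print(r.close_job())"
```

```text
the job is handed in; nothing more can be done
None
```

The job is handed in: the chute was left with its mouth about 10 mm or less from the middle of the empty carton, going by the last top view, the robot was clear of everything, and I saw no sign that anything else had moved (no verdict came back).

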